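Hold the hardness probe on the marked coupon

TASK

Take the pen-type hardness probe out of its holder and test the coupon on the stage that has the brass weight standing in front of it: set the probe's tip inside the small ring marked on that coupon, with the probe square to the tilted face, and press gently until the sprung tip is about half-way in. Do not touch the other stages with the probe or shift the other things on the bench. Finish while still holding the probe there: the reading is taken at the end, so do not let go.

Things in the scene. Friction and masses are not known exactly. Their poses are not given: they have to be found in the camera images.
- probe: Pen-type hardness probe, loose, 0.14 kg, standing upright in its holder. Square grey plastic shank 26 x 26 mm and 80 mm tall (the part to grip; sides along its x and y axes), below it a steel nose 16 mm across and 35 mm long, and below that a sprung tip. Origin: centre of the shank's underside (where shank meets nose). z runs along the probe away from the tip, so it points up in the holder.
- probe_tip (a point): Lowest point of the probe's sprung ball tip (ball 8 mm across), on the probe's axis; 53 mm below the probe's origin when not pressed. Moves with the tip.
- plunger (a joint): How far the probe's tip is pressed into the nose: 0 m = out, 0.012 m = fully in. Spring of 0.4 N per mm with 0.4 N of preload (about 2.8 N half-way in).
- holder: White plastic block 70 x 70 x 65 mm, fixed, with a vertical 21 mm through hole in its middle; the probe's nose hangs in the hole and its shank rests on the top. Origin: centre of the underside.
- marker: Brass laboratory weight, 28 mm across and 42 mm tall with a narrow neck and a small round knob on top. It stands on the bench in front of one stage, 85 mm from that stage's origin, and so marks the stage to be used. Origin: centre of the underside.
- stopper: Tapered black rubber stopper, 30 mm across and 28 mm tall, standing in front of another stage. It has no part in the job. Origin: centre of the underside.
- vial: Small glass vial with a white cap, 24 mm across and 42 mm tall, standing in front of another stage. It has no part in the job. Origin: centre of the underside.
- stage_round: Tilting specimen stage, fixed: grey base 90 x 84 x 10 mm with two cheeks 50 mm tall and 72 mm apart (centre to centre); between them a black plate 80 x 60 mm carries a round steel coupon 48 mm across, 8 mm thick. The plate is tilted about the stage's y axis (11 to 26 degrees, leaning towards the stage's -x side) on an axis 40 mm above the bench; its hinge is stiff and stays put. Origin: centre of the base's underside.
- spot_round (a point): The marked spot, centre of the black ring 16 mm across on the upper face of the round coupon, 20 mm from the tilt axis. Its z axis is square to the face, pointing out of it.
- stage_square: Tilting specimen stage, fixed: grey base 90 x 84 x 10 mm with two cheeks 50 mm tall and 72 mm apart (centre to centre); between them a black plate 80 x 60 mm carries a square steel coupon 42 x 42 mm, 8 mm thick. The plate is tilted about the stage's y axis (11 to 26 degrees, leaning towards the stage's -x side) on an axis 40 mm above the bench; its hinge is stiff and stays put. Origin: centre of the base's underside.
- spot_square (a point): The marked spot, centre of the black ring 16 mm across on the upper face of the square coupon, 20 mm from the tilt axis. Its z axis is square to the face, pointing out of it.
- stage_bar: Tilting specimen stage, fixed: grey base 90 x 84 x 10 mm with two cheeks 50 mm tall and 72 mm apart (centre to centre); between them a black plate 80 x 60 mm carries a bar-shaped steel coupon 70 x 30 mm, 8 mm thick. The plate is tilted about the stage's y axis (11 to 26 degrees, leaning towards the stage's -x side) on an axis 40 mm above the bench; its hinge is stiff and stays put. Origin: centre of the base's underside.
- spot_bar (a point): The marked spot, centre of the black ring 16 mm across on the upper face of the bar-shaped coupon, 20 mm from the tilt axis. Its z axis is square to the face, pointing out of it.
- flask: Conical glass flask, 76 mm across the foot, 110 mm tall, a loose bystander. Origin: centre of its underside.
- beaker: Glass beaker, 68 mm across, 85 mm tall, a loose bystander. Origin: centre of its underside.
- dish: Shallow glass dish, 90 mm across, 16 mm tall, a loose bystander. Origin: centre of its underside.
- pen: Thick white marker pen lying on the bench, 130 mm long, 16 mm thick, a loose bystander. Origin: centre of its underside.
- slide_box: Grey slide box, 80 x 50 x 30 mm, a loose bystander. Origin: centre of its underside.
Mind the look-alikes: they are no part of the job. Leave any green or turquoise look-alike of the stage_square alone.

How it is judged:
On the way:
1. the probe is lifted clear of its holder in the gripper (z of probe_tip in the frame of holder above 0.07 m and contact force between the fingers and probe above 1 N), for 0.2 s.
At the end, for the whole second after the job is handed in: Still gripped and at rest, clear of the holder: probe tip within 7 mm of the ring's centre on the coupon of the stage with the brass weight, axis within 0.13 rad of square to the face, sprung tip pressed in 2.5 to 10.5 mm, bearing on the coupon with 0.8 to 7 N (value of joint plunger between 0.0025 and 0.0105 m and contact force between the fingers and probe above 1 N and contact force between probe and holder below 0.1 N and linear speed of probe below 0.02 m/s and ((horizontal distance between marker and stage_round below 0.12 m and distance between probe_tip and spot_round below 0.007 m and angle between the z axis of probe and the z axis of spot_round, either way round below 0.13 rad and contact force between probe and stage_round between 0.8 and 7 N) or (horizontal distance between marker and stage_square below 0.12 m and distance between probe_tip and spot_square below 0.007 m and angle between the z axis of probe and the z axis of spot_square, either way round below 0.13 rad and contact force between probe and stage_square between 0.8 and 7 N) or (horizontal distance between marker and stage_bar below 0.12 m and distance between probe_tip and spot_bar below 0.007 m and angle between the z axis of probe and the z axis of spot_bar, either way round below 0.13 rad and contact force between probe and stage_bar between 0.8 and 7 N))); the arm keeps its last pose, push and grip.
It fails at once if the probe touches a stage other than the marked one ((contact force between probe and stage_round above 0.5 N and horizontal distance between marker and stage_round above 0.12 m) or (contact force between probe and stage_square above 0.5 N and horizontal distance between marker and stage_square above 0.12 m) or (contact force between probe and stage_bar above 0.5 N and horizontal distance between marker and stage_bar above 0.12 m)).
It fails at once if the probe is pressed hard (over 15 N) on a stage (contact force between probe and stage_round above 15 N or contact force between probe and stage_square above 15 N or contact force between probe and stage_bar above 15 N).
It fails at once if something else on the bench is shifted by more than 25 mm (distance of any of marker, stopper, vial, flask, beaker, dish, pen, slide_box from where it was at the start of the episode above 0.025 m).
It also fails if it takes over 38 s, if anything falls off the work surface, if the arm or the gripper's body presses on something with over 40 N, if the wrist force passes 120 N, or if a joint passes its speed limit or range.

ROBOT

A 6-joint arm with a two-finger parallel gripper is mounted at the origin on the work surface. World frame = base frame: x ahead of the robot, y to its left, z up, the work surface at z = 0. Lengths are in m, angles in rad, forces in N, time in s.
With the tool pointing down it reaches from about 0.375 to 0.975 m from the base axis. Payload 3.8 kg.
Tool frame: the origin (TCP) lies on the centre line of the jaws, within the pads' length; the fingertips stand 17 mm ahead of it and the grasp point (between the pads) lies 2 mm behind it (bot.tip_extent is the distance from the TCP to the fingertips, in m); z points along the fingers, y is the line along which they close (so a half turn about z gives the same grasp; the last joint's range is limited). The gripper opens to 85 mm and grips with 20 to 120 N. Pads are 22 mm wide; open, the fingers measure 114 mm over their backs; the gripper's body (76 mm by 85 mm) begins 54 mm behind the grasp point. The pads swing forward as they close: fully open they stand 13 mm farther back than shut.
Start: joints at [1.31, 0.264, 1.604, -0, 1.274, -0.037], TCP at [0.15, 0.658, 0.248] pointing down, gripper open.
Joint ranges: [-2.63, 2.63], [-0.94, 2.18], [0.31, 2.57], [-1.31, 4.45], [0, 2.66], [-2.55, 2.55]. Speed limits (rad/s): [2.57, 2.57, 3.14, 3.14, 3.14, 3.14].

INTERFACE

Orientations are given as a rotation vector (axis times angle).
In Python, from workcell import readout, read_camera, finish_job, bot gives the robot as it stands.
- The arm moves only by the tool jog_arm, never from a script. Its argument "deltas" is one flat list of numbers, 7 for each row, row after row: the shift along the tool's x, y, z in m, then the turn, a rotation vector about the tool's x, y, z in degrees, then the gripper command: -1 is shut, 1 is fully open, values between are in proportion. A call has 1 to 8 rows; each row is the pose to reach, as a shift and turn from the pose commanded when the call began, along the tool's axes at that moment; what a row does not reach only later rows make up. A row lasts 1/10 s, in which the tool goes at most 50 mm and 8.59 degrees, less where a joint would pass 70% of its speed; a pose out of reach is approached as far as the arm can. A call with a gripper value outside its range is refused whole. The fingers move at their own pace and stop on an object; "squeeze" is the grip in N (left out, the last holds). Time passes only in rows, so rows that repeat a pose let the fingers close. It gives the time, the measured TCP pose, the force, the opening and the grip force at its end, in the units of the state.
- readout.read_state(): the state, without advancing time (a new reading comes with each control period).
- read_camera(name): name is "scene" or "top" or "wrist"; returns a dict with "color" (400x640x3 uint8, blue, green, red), "fx", "fy", "cx", "cy" (pixels), "origin" and "attitude" of the camera in the world. Camera axes: x right, y down, z forward; pixel columns grow to the right and rows downward; lengths in m; the calibration is good to about 2 mm. A picture is of the moment at which its call begins. There is no depth.
- finish_job(): hands the job in; it is judged then, once.
The state is a dict: "time": time; "q": joint angles; "joint_vel": joint speeds; "joint_torque": joint torques, N m; "tool_pos": TCP position; "tcp_rot": TCP orientation; "wrist_force": force on the tool from outside, world axes, zero at the start; "torque": the same for the moment, N m; "width": opening from 0.0 (shut) to 1.0 (fully open); "grip_force": force on a finger pad.
Only numpy, scipy, OpenCV 4.12 (cv2) and the standard library are available. Lean on these libraries where they do the work, as an engineer would, in place of code of your own. Each camera call takes 0.05 s, during which the arm holds its last target. There are 200 camera calls.

## Working session

There is one attempt and no reset: what is moved stays moved. The work goes in short steps, Python scripts to look and compute and a tool call to move; the robot and the scene stay as the last step left them, time stands still between calls to the robot, and variables do not carry over. Pictures are saved under pics/ and viewed, at most 10 in all, crops included, and the job is handed in when it is done.

Besides the shell and the picture viewer there is one more tool, called after "Call:" as name(argument=value, ...) on one line, values as JSON. jog_arm: Moves the arm, as the interface text tells. Its arguments: {"type":"object","properties":{"deltas":{"type":"array"},"squeeze":{"type":"number"}},"required":["deltas"]}

```bash
mkdir -p pics
cat > h.py <<'E'
import numpy as np,cv2,pickle
from workcell import readout, read_camera, finish_job, bot
from scipy.spatial.transform import Rotation as R
def att(c):
    a=np.array(c["attitude"],float)
    return a if a.shape==(3,3) else (R.from_rotvec(a).as_matrix() if a.size==3 else None)
def ray(c,u,v):
    d=att(c)@np.array([(u-c["cx"])/c["fx"],(v-c["cy"])/c["fy"],1]); return np.array(c["origin"]),d
def at_z(c,u,v,z):
    o,d=ray(c,u,v); return o+d*(z-o[2])/d[2]
def proj(c,p):
    q=(np.asarray(p)-c["origin"])@att(c); return np.array([c["fx"]*q[...,0]/q[...,2]+c["cx"],c["fy"]*q[...,1]/q[...,2]+c["cy"]]).T
def snap(n,f):
    c=read_camera(n); cv2.imwrite(f"pics/{f}.png",c["color"]); pickle.dump(c,open(f"{f}.pkl","wb")); return c
E
python3 - <<'E'
from h import *
for n in("scene","top"):
    c=snap(n,n+"0"); print(n,c["fx"],c["cx"],c["cy"],c["origin"],c["attitude"])
print(readout.read_state())
E
```

```text
scene 390.7067206701594 325.5425115627591 201.16254849598934 [ 0.8462307  -0.30252991  0.86172494] [-2.3899067  -1.10719317  0.32322125]
top 368.22982091545504 323.1250681272538 200.03570045962883 [0.41071251 0.02946519 0.95656548] [-2.21100927  2.16515615 -0.0532219 ]
{'time': 0.1, 'q': array([ 1.31012273e+00,  2.64692400e-01,  1.60525301e+00,  2.99632395e-05,
        1.27365471e+00, -3.69295479e-02]), 'joint_vel': array([ 0.00025063, -0.00151711, -0.00280226,  0.00014611, -0.00166101,
        0.00086397]), 'joint_torque': array([ 2.02488786e-04, -5.16706467e+01, -3.68593562e+01, -1.15573416e-04,
        6.19872473e-03, -3.76888477e-05]), 'tool_pos': array([0.14962315, 0.65757534, 0.24706822]), 'tcp_rot': array([-3.50700865e-01, -3.12162711e+00,  3.11148235e-03]), 'wrist_force': array([-0.63515233,  0.20328564,  0.76672998]), 'torque': array([ 0.00897097, -0.03333582,  0.03570531]), 'grip_force': 0.0, 'width': 0.999264718920247}
```

View pics/scene0.png

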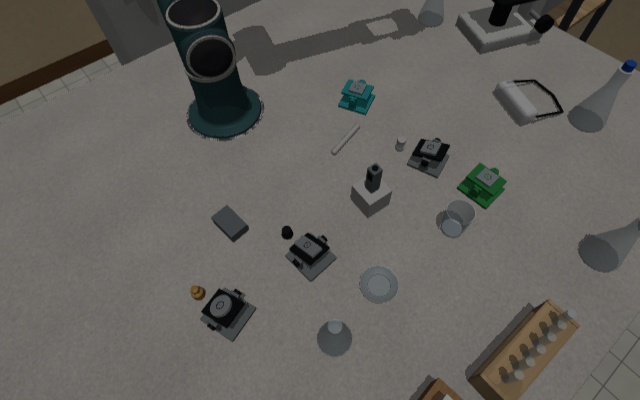

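View pics/top0.png

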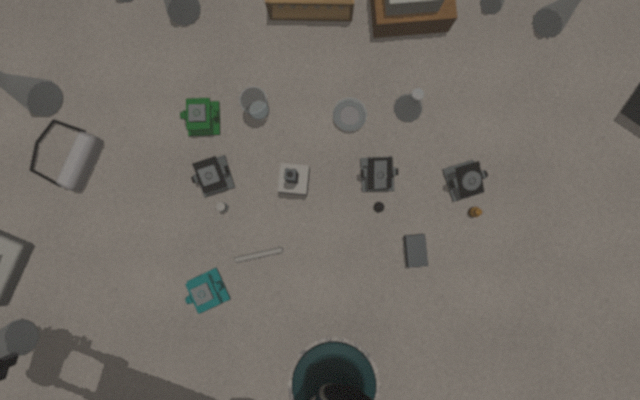

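The scene camera shows the brass weight at (198,292) in front of the round-coupon stage at (225,308). In the top view that is the weight at (475,211) and the stage at (466,180). The stopper (378,207) marks the bar stage and the vial (221,207) the square stage. The green (200,115) and turquoise (207,291) stages are look-alikes. The probe is at top (292,178), scene (374,178), and is the only probe in its white holder. I'll check the choice in one close crop.

Run:
```python
from h import *
t=pickle.load(open("top0.pkl","rb"));s=pickle.load(open("scene0.pkl","rb"))
def crop(c,u,v,w=36,h=27): return cv2.resize(c["color"][v-h:v+h,u-w:u+w],(400,300),interpolation=cv2.INTER_CUBIC)
im=np.vstack([np.hstack([crop(t,468,190),crop(t,293,180)]),np.hstack([crop(s,222,308),crop(s,372,188)])])
cv2.imwrite("pics/c1.png",im)
for n,u,v,z in(("marker",475,212,.03),("stage",466,181,.045),("holder",293,180,.065),("probe",292,176,.145)): print(n,at_z(t,u,v,z))
```

```text
marker [ 0.44156369 -0.34339841  0.03      ]
stage [ 0.51746082 -0.31530734  0.045     ]
holder [0.50903828 0.11203747 0.065     ]
probe [0.50907995 0.10707739 0.145     ]
```

View pics/c1.png

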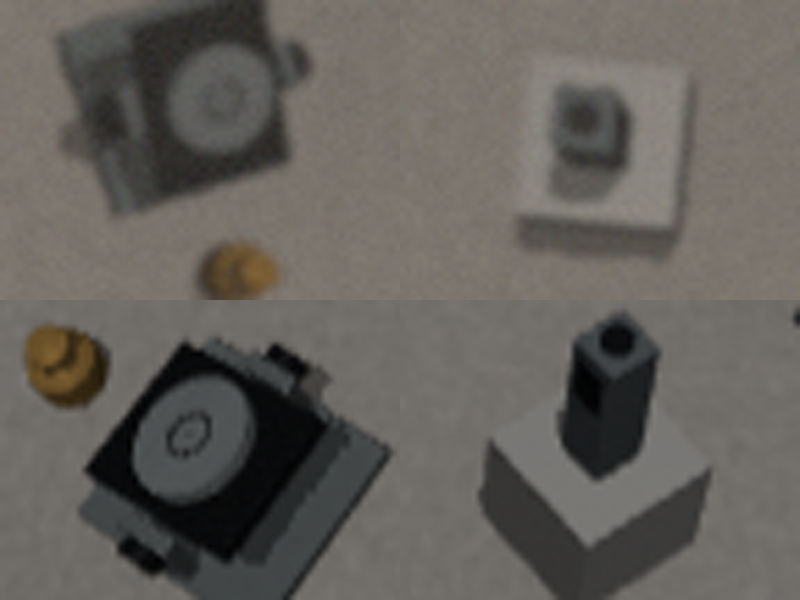

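Crop confirms it: weight at (235,268) in front of the round-coupon stage, ring at the centre of the round coupon (222,98), and the grey probe in its white holder. Next I compute the move to above the probe.

```bash
cat >> h.py <<'E'
def rows(p,Rt,st=None):
    """total delta in tool axes from current measured pose (shift m, rotvec deg)"""
    st=st or readout.read_state(); R0=R.from_rotvec(st["tcp_rot"])
    d=R0.inv().apply(np.array(p)-st["tool_pos"]); r=(R0.inv()*Rt).as_rotvec(degrees=True)
    print("d",d.round(4),"r",r.round(2),"norm",np.linalg.norm(d).round(3),np.linalg.norm(r).round(1)); return d,r
def down(yaw): # tool z down, tool y axis direction at world angle yaw
    y=np.array([np.cos(yaw),np.sin(yaw),0]); z=np.array([0,0,-1.]); return R.from_matrix(np.c_[np.cross(y,z),y,z])
def pair(c1,p1,c2,p2):
    o1,d1=ray(c1,*p1);o2,d2=ray(c2,*p2); A=np.c_[d1,-d2]; s=np.linalg.lstsq(A,o2-o1,rcond=None)[0]
    a,b=o1+s[0]*d1,o2+s[1]*d2; return (a+b)/2,np.linalg.norm(a-b)
E
python3 - <<'E'
from h import *
t=pickle.load(open("top0.pkl","rb"));s=pickle.load(open("scene0.pkl","rb"))
k=72/400
T=lambda u0,v0,x,y:(u0-36+(x+.5)*k-.5,v0-27+(y+.5)*k-.5)
print("ring",pair(t,T(468,190,222,98),s,T(222,308,190,135)))
print("probe top",pair(t,T(293,180,580-400,120),s,T(372,188,617-400,37)))
print("holder corners",[at_z(t,*T(293,180,x-400,y),.065).round(4) for x,y in((525,62),(692,68),(680,228),(518,215))])
print("base corners",[at_z(t,*T(468,190,x,y),.01).round(4) for x,y in((60,35),(118,214))])
print("marker",at_z(t,*T(468,190,230,270),.02))
w=read_camera("wrist");st=readout.read_state();R0=R.from_rotvec(st["tcp_rot"])
print(R0.as_matrix().round(3)); print("cam in tool",R0.inv().apply(w["origin"]-st["tool_pos"]).round(3),(R0.inv().as_matrix()@att(w)).round(3),w["fx"])
rows([.51,.11,.32],down(0)); rows([.51,.11,.32],down(np.pi/2));rows([.51,.11,.32],down(np.pi))
E
```

```text
ring (array([ 0.51803951, -0.32492011,  0.05649913]), np.float64(0.0009350367680973994))
probe top (array([0.51280898, 0.11363449, 0.14465603]), np.float64(0.0006721931523446531))
holder corners [array([0.5482, 0.147 , 0.065 ]), array([0.547 , 0.0736, 0.065 ]), array([0.4765, 0.0772, 0.065 ]), array([0.4807, 0.1482, 0.065 ])]
base corners [array([ 0.5517, -0.2678,  0.01  ]), array([ 0.469 , -0.2948,  0.01  ])]
marker [ 0.44384355 -0.34234972  0.02      ]
[[-0.975  0.222 -0.   ]
 [ 0.222  0.975 -0.002]
 [ 0.    -0.002 -1.   ]]
cam in tool [ 0.083  0.001 -0.127] [[ 0.001 -0.948 -0.318]
 [ 1.     0.001 -0.001]
 [ 0.001 -0.318  0.948]] 282.5385923968155
d [-0.4729 -0.4541 -0.072 ] r [-9.000e-02  7.000e-02  7.718e+01] norm 0.66 77.2
d [-0.4729 -0.4541 -0.072 ] r [-1.000e-01 -1.000e-02 -1.282e+01] norm 0.66 12.8
d [-0.4729 -0.4541 -0.072 ] r [-7.0000e-02 -1.0000e-01 -1.0282e+02] norm 0.66 102.8
```

Call:
jog_arm(deltas=[-0.22,-0.21,-0.035,0,0,-6,1,-0.22,-0.21,-0.035,0,0,-6,1,-0.22,-0.21,-0.035,0,0,-6,1,-0.22,-0.21,-0.035,0,0,-6,1,-0.22,-0.21,-0.035,0,0,-6,1,-0.22,-0.21,-0.035,0,0,-6,1,-0.22,-0.21,-0.035,0,0,-6,1,-0.22,-0.21,-0.035,0,0,-6,1], squeeze=40)

```text
time: 0.95
tool_pos: [0.3185, 0.4036, 0.2835]
tcp_rot: [0.192, 3.136, 0.001]
wrist_force: [-0.9, 0.5, 0.4]
width: 0.998
grip_force: 0.0
```

```bash
python3 -c "
from h import *
rows([.513,.1136,.30],down(np.pi/2))"
```

```text
d [-0.2285 -0.2641 -0.0167] r [ 0.05  0.01 -7.01] norm 0.35 7.0
```

Call:
jog_arm(deltas=[-0.228,-0.264,-0.017,0,0,-7,1,-0.228,-0.264,-0.017,0,0,-7,1,-0.228,-0.264,-0.017,0,0,-7,1,-0.228,-0.264,-0.017,0,0,-7,1,-0.228,-0.264,-0.017,0,0,-7,1,-0.228,-0.264,-0.017,0,0,-7,1,-0.228,-0.264,-0.017,0,0,-7,1,-0.228,-0.264,-0.017,0,0,-7,1])

```text
time: 1.75
tool_pos: [0.5156, 0.1126, 0.3]
tcp_rot: [0.002, 3.141, -0.002]
wrist_force: [-0.3, -0.1, -0.1]
width: 0.999
grip_force: 0.0
```

Run:
```python
from h import *
c=snap("wrist","w1"); st=readout.read_state(); print(st["tool_pos"],st["joint_vel"].round(3), proj(c,[.513,.1136,.145]))
```

```text
[0.51405041 0.1147598  0.29969591] [ 0.054 -0.02   0.027  0.025  0.014  0.014] [323.03657452 178.87629427]
```

View pics/w1.png

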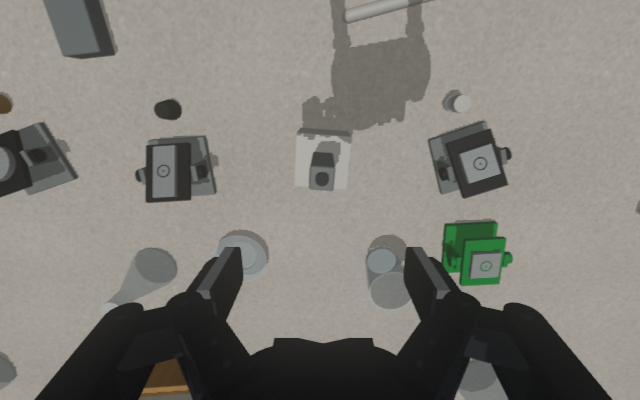

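The probe top is at (322,180), within about 1.5 px of the predicted position, and its sides line up with the jaws. Descending to grip.

Call:
jog_arm(deltas=[0,0,0.04,0,0,0,1,0,0,0.08,0,0,0,1,0,0,0.12,0,0,0,1,0,0,0.15,0,0,0,1,0,0,0.175,0,0,0,1,0,0,0.192,0,0,0,1,0,0,0.192,0,0,0,1,0,0,0.192,0,0,0,0.2])

```text
time: 2.6
tool_pos: [0.5121, 0.1172, 0.1081]
tcp_rot: [0.008, -3.14, -0.001]
wrist_force: [0.7, -0.4, 0.4]
width: 0.859
grip_force: 0.0
```

Call:
jog_arm(deltas=[0,0,0,0,0,0,-0.2,0,0,0,0,0,0,-0.4,0,0,0,0,0,0,-0.6,0,0,0,0,0,0,-1,0,0,0,0,0,0,-1,0,0,0,0,0,0,-1,0,0,0,0,0,0,-1,0,0,0,0,0,0,-1])

```text
time: 3.4
tool_pos: [0.5135, 0.1141, 0.1091]
tcp_rot: [-0.005, 3.14, -0.003]
wrist_force: [0.2, -5.5, 1.3]
width: 0.298
grip_force: 38.8
```

Call:
jog_arm(deltas=[0,0,-0.02,0,0,0,-1,0,0,-0.05,0,0,0,-1,0,0,-0.09,0,0,0,-1,0,0,-0.13,0,0,0,-1,0,0,-0.17,0,0,0,-1,0,0,-0.2,0,0,0,-1,0,0,-0.21,0,0,0,-1,0,0,-0.21,0,0,0,-1])

```text
time: 4.2
tool_pos: [0.5135, 0.1155, 0.3199]
tcp_rot: [-0.004, 3.138, 0.002]
wrist_force: [0.5, -1.4, -1.7]
width: 0.3
grip_force: 39.5
```

Run:
```python
from h import *
print(readout.read_state()["grip_force"])
rows([.47,-.24,.33],down(np.radians(106)))
```

```text
39.506285190582275
d [ 0.0444 -0.3554 -0.0106] r [  0.03   0.2  -15.84] norm 0.358 15.8
```

Call:
jog_arm(deltas=[0.044,-0.355,-0.01,0,0,-16,-1,0.044,-0.355,-0.01,0,0,-16,-1,0.044,-0.355,-0.01,0,0,-16,-1,0.044,-0.355,-0.01,0,0,-16,-1,0.044,-0.355,-0.01,0,0,-16,-1,0.044,-0.355,-0.01,0,0,-16,-1,0.044,-0.355,-0.01,0,0,-16,-1,0.044,-0.355,-0.01,0,0,-16,-1])

```text
time: 5.0
tool_pos: [0.4677, -0.2433, 0.3248]
tcp_rot: [0.435, -3.107, -0.002]
wrist_force: [0.4, 0.2, -1.5]
width: 0.299
grip_force: 40.2
```

Call:
jog_arm(deltas=[0,0,0,0,0,0,-1,0,0,0,0,0,0,-1,0,0,0,0,0,0,-1,0,0,0,0,0,0,-1])

```text
time: 5.4
tool_pos: [0.4699, -0.2384, 0.3276]
tcp_rot: [0.445, -3.109, -0.001]
wrist_force: [-0.4, 0.0, -2.1]
width: 0.3
grip_force: 40.2
```

Run:
```python
from h import *
c=snap("wrist","w2"); st=readout.read_state(); print(st["tool_pos"],st["tcp_rot"],st["joint_vel"].round(3), proj(c,[.518,-.325,.0565]))
cv2.imwrite("pics/w2b.png",cv2.resize(c["color"],(800,500),interpolation=cv2.INTER_CUBIC))
```

```text
[ 0.47000903 -0.23846642  0.32792642] [ 4.44879957e-01 -3.10963962e+00 -9.06005366e-04] [-0.001 -0.004 -0.005 -0.001  0.001 -0.001] [255.40545182 173.32687095]
```

View pics/w2b.png

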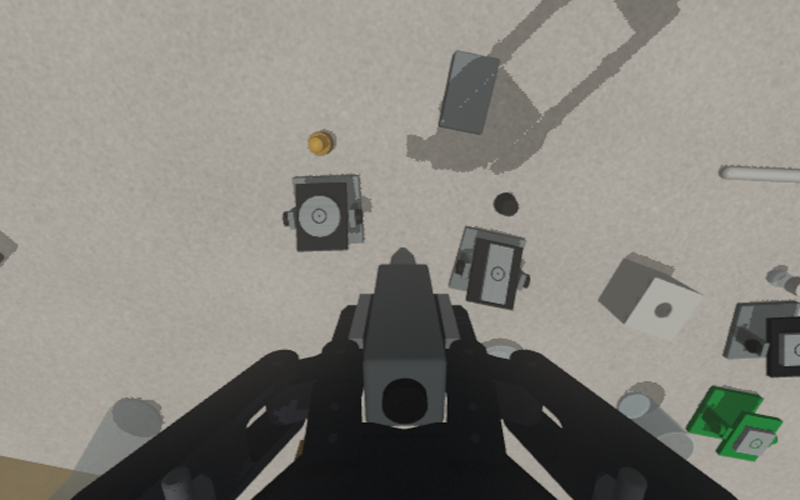

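The ring is at (319,216) in the scaled view, i.e. (255,173) in camera pixels, which agrees with the triangulated spot. The probe is held with its nose at (402,255). Next I need the tilt, so I'm enlarging the stage in the wrist and scene views.

Run:
```python
from h import *
w=pickle.load(open("w2.pkl","rb"));s=pickle.load(open("scene0.pkl","rb"))
def crop(c,u,v,w,h): return cv2.resize(c["color"][v-h:v+h,u-w:u+w],(2*w*10,2*h*10),interpolation=cv2.INTER_CUBIC)
im=np.hstack([crop(w,258,170,40,30)[:, :],crop(s,226,312,30,30)])
im=np.hstack([crop(w,260,170,38,30),])
im=np.hstack([cv2.resize(w["color"][140:210,222:298],None,fx=5,fy=5,interpolation=cv2.INTER_CUBIC),cv2.resize(s["color"][278:348,190:266],None,fx=5,fy=5,interpolation=cv2.INTER_CUBIC)])
im=cv2.convertScaleAbs(im,alpha=1.6)
cv2.imwrite("pics/c2.png",im);print(im.shape)
```

```text
(350, 760, 3)
```

View pics/c2.png

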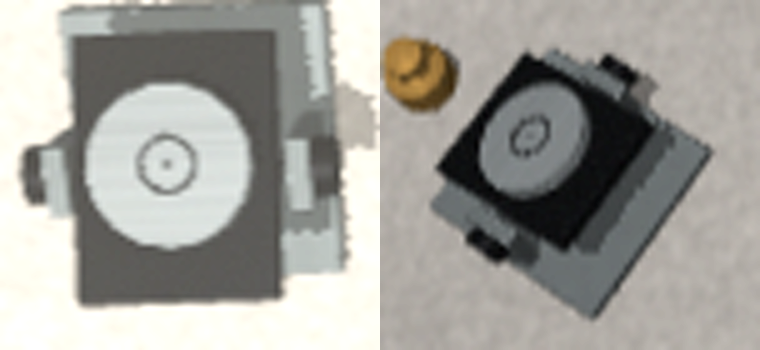

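```bash
cat > fit.py <<'E'
from h import *
from scipy.optimize import least_squares
w=pickle.load(open("w2.pkl","rb"));s=pickle.load(open("scene0.pkl","rb"))
P=lambda sx,sy,z:("p",sx*.04,sy*.03,z); B=lambda sx,sy:("b",sx*.045,sy*.042,.01)
# image-up in wrist view = toward robot = -x ; image-left = -y
obs=[(w,P(-1,-1,.012),74,35),(w,P(-1,1,.012),278,30),(w,P(1,1,.012),282,298),(w,P(1,-1,.012),80,304),(w,("p",0,0,.02),167,164),
(w,B(-1,-1),60,10),(w,B(-1,1),328,5),(w,B(1,1),345,270),
(s,P(-1,-1,.012),148,53),(s,P(-1,1,.012),58,168),(s,P(1,1,.012),190,246),(s,P(1,-1,.012),275,128),(s,("p",0,0,.02),150,135),
(s,B(1,-1),333,150),(s,B(1,1),213,316),(s,B(-1,1),50,208)]
uv=np.array([((222 if c is w else 190)+(u+.5)/5-.5,(140 if c is w else 278)+(v+.5)/5-.5) for c,_,u,v in obs])
def pts(q):
    x,y,a,t=q[:4]; Z=R.from_euler("z",a); T=Z*R.from_euler("y",t); o=np.array([x,y,0])
    return [o+(T.apply(m[1:])+[0,0,.04] if m[0]=="p" else Z.apply(m[1:])) for _,m,_,_ in obs],T
def f(q): # q[4:6]: small xy calibration offset of scene camera
    X,_=pts(q); return np.ravel([proj(c,p+(np.r_[q[4:6],0] if c is s else 0))-k for (c,_,_,_),p,k in zip(obs,X,uv)])
for t0 in(.3,-.3):
    r=least_squares(f,[.52,-.32,.28,t0,0,0],loss="soft_l1"); X,T=pts(r.x)
    print(r.x.round(4),"cost",round(r.cost,2),"tilt",np.degrees(r.x[3]),"yaw",np.degrees(r.x[2]),"spot",X[4].round(4),"n",T.apply([0,0,1]).round(3))
print(np.abs(f(r.x)).reshape(-1,2).round(1).tolist())
E
python3 fit.py
```

```text
[ 0.5222 -0.3222  0.3208 -0.3607  0.0018 -0.0038] cost 326.13 tilt -20.666607117765384 yaw 18.383054642393514 spot [ 0.5155 -0.3244  0.0587] n [-0.335 -0.111  0.936]
[ 0.5222 -0.3222  0.3208 -0.3607  0.0018 -0.0038] cost 326.13 tilt -20.666459086100872 yaw 18.383034375528528 spot [ 0.5155 -0.3244  0.0587] n [-0.335 -0.111  0.936]
[[0.1, 0.0], [0.5, 0.5], [0.2, 0.1], [0.1, 0.3], [0.8, 0.2], [0.2, 0.3], [0.3, 0.6], [0.4, 0.8], [20.3, 23.7], [16.0, 22.9], [14.3, 24.6], [21.2, 24.3], [1.4, 0.7], [25.9, 34.3], [22.2, 33.0], [22.8, 32.1]]
```

The scene labels had ±y swapped, since −y is lower-left in that view. Fixing that.

```bash
sed -i '/^(s,/{s/P(\(-\?1\),-1/P(\1,Q/g;s/P(\(-\?1\),1/P(\1,-1/g;s/,Q/,1/g;s/B(1,-1)/B(1,Q)/;s/B(1,1)/B(1,-1)/;s/B(-1,1)/B(-1,-1)/;s/Q/1/}' fit.py; grep '^(s' fit.py; python3 fit.py
```

```text
(s,P(-1,1,.012),148,53),(s,P(-1,-1,.012),58,168),(s,P(1,-1,.012),190,246),(s,P(1,1,.012),275,128),(s,("p",0,0,.02),150,135),
(s,B(1,1),333,150),(s,B(1,-1),213,316),(s,B(-1,-1),50,208)]
[ 5.220e-01 -3.223e-01  3.142e-01 -3.349e-01  4.200e-03  2.000e-04] cost 3.74 tilt -19.190109980985483 yaw 18.001722250278426 spot [ 0.5158 -0.3243  0.0589] n [-0.313 -0.102  0.944]
[ 5.220e-01 -3.223e-01  3.142e-01 -3.349e-01  4.200e-03  2.000e-04] cost 3.74 tilt -19.190109871792263 yaw 18.00172192237349 spot [ 0.5158 -0.3243  0.0589] n [-0.313 -0.102  0.944]
[[0.2, 0.2], [0.4, 0.4], [0.2, 0.3], [0.1, 0.2], [0.8, 0.0], [0.1, 0.0], [0.2, 0.6], [0.2, 0.8], [0.1, 0.5], [0.3, 0.0], [1.7, 0.6], [0.2, 1.0], [1.0, 0.4], [0.3, 0.0], [0.1, 0.7], [0.2, 0.5]]
```

The fit is good (under about 1 px): tilt 19.2°, yaw 18°, spot (0.516, −0.324, 0.059), height as expected. Moving to 40 mm off the face, square to it.

```bash
cat >> h.py <<'E'
S=np.array([.5158,-.3243,.0589]); ST=R.from_euler("ZY",[18.0,-19.2],degrees=True); n=ST.apply([0,0,1]); yy=ST.apply([0,1,0])
RT=R.from_matrix(np.c_[np.cross(yy,-n),yy,-n])
E
python3 - <<'E'
from h import *
rows(S+n*.137,RT)
E
```

```text
d [ 0.0251 -0.0967  0.1396] r [ -0.25 -19.21  -1.71] norm 0.172 19.3
```

Call:
jog_arm(deltas=[0.025,-0.097,0.02,0,-6,-1,-1,0.025,-0.097,0.04,0,-12,-1.7,-1,0.025,-0.097,0.06,-0.2,-19.2,-1.7,-1,0.025,-0.097,0.08,-0.2,-19.2,-1.7,-1,0.025,-0.097,0.11,-0.2,-19.2,-1.7,-1,0.025,-0.097,0.139,-0.2,-19.2,-1.7,-1,0.025,-0.097,0.139,-0.2,-19.2,-1.7,-1,0.025,-0.097,0.139,-0.2,-19.2,-1.7,-1])

```text
time: 6.25
tool_pos: [0.5198, -0.2741, 0.2107]
tcp_rot: [-0.348, 2.855, 0.001]
wrist_force: [0.5, 0.0, -0.3]
width: 0.301
grip_force: 40.3
```

Call:
jog_arm(deltas=[0,0,0,0,0,0,-1,0,0,0,0,0,0,-1,0,0,0,0,0,0,-1])

```text
time: 6.55
tool_pos: [0.5208, -0.2761, 0.2135]
tcp_rot: [-0.345, 2.852, -0.004]
wrist_force: [0.2, -0.1, -1.6]
width: 0.302
grip_force: 40.3
```

Run:
```python
from h import *
c=snap("wrist","w3"); st=readout.read_state(); print(st["tool_pos"]); rows(S+n*.137,RT)
R0=R.from_rotvec(st["tcp_rot"]); tp=lambda p:st["tool_pos"]+R0.apply(p)
print("pred tip",proj(c,tp([0,0,.097])),"pred ring",proj(c,S),"top face corners",[proj(c,tp([a,b,-.036])).round(1).tolist() for a in(-.013,.013) for b in(-.013,.013)])
cv2.imwrite("pics/w3b.png",cv2.resize(c["color"][40:240,200:467],(800,600),interpolation=cv2.INTER_CUBIC))
```

```text
[ 0.52072192 -0.27605952  0.21332234]
d [ 0.0659 -0.0484  0.0097] r [-3.19 -4.01 -3.69] norm 0.082 6.3
pred tip [321.41826867 199.51384811] pred ring [278.9674279  125.65283165] top face corners [[288.3, 338.6], [351.1, 338.6], [285.7, 285.7], [353.2, 285.7]]
```

View pics/w3b.png

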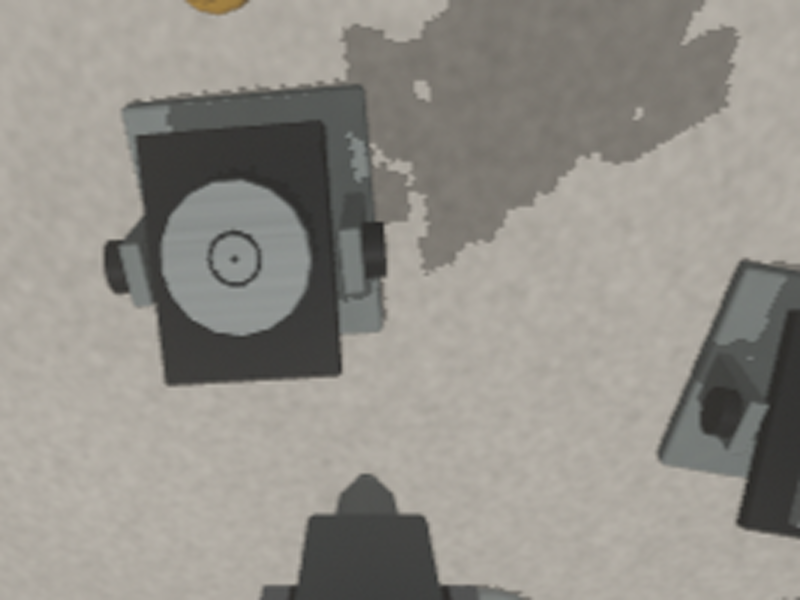

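The ring at crop (235,258) is camera (278.3,126), within 1 px of the prediction. The nose tip at crop (367,475) is camera (322,198), also as predicted. The last move stopped short (rate-limited), so I continue.

Call:
jog_arm(deltas=[0.03,-0.024,0,-1.6,-2,-1.8,-1,0.066,-0.048,0,-3.2,-4,-3.7,-1,0.066,-0.048,0.005,-3.2,-4,-3.7,-1,0.066,-0.048,0.01,-3.2,-4,-3.7,-1,0.066,-0.048,0.01,-3.2,-4,-3.7,-1,0.066,-0.048,0.01,-3.2,-4,-3.7,-1,0.066,-0.048,0.01,-3.2,-4,-3.7,-1,0.066,-0.048,0.01,-3.2,-4,-3.7,-1])

```text
time: 7.4
tool_pos: [0.5185, -0.2741, 0.2059]
tcp_rot: [-0.347, 2.858, 0.001]
wrist_force: [0.5, 0.9, -1.7]
width: 0.305
grip_force: 40.3
```

Run:
```python
from h import *
st=readout.read_state(); print(st["q"].round(3),st["joint_vel"].round(3)); rows(S+n*.137,RT)
```

```text
[-0.629  0.008  1.995  0.219  0.956 -2.551] [ 0.    -0.001 -0.002  0.001 -0.002  0.   ]
d [ 0.0622 -0.0511  0.0032] r [-2.98 -4.32 -3.69] norm 0.081 6.4
```

Joint 6 is at its range limit (−2.55). The probe's spin about its own axis is free, so I turn the tool back about z by roughly 40°.

```bash
sed -i '/^RT=/a RT=RT*R.from_euler("z",40,degrees=True)' h.py
python3 - <<'E'
from h import *
rows(S+n*.137,RT)
E
```

```text
d [ 0.0622 -0.0511  0.0032] r [-4.35 -3.09 36.28] norm 0.081 36.7
```

Call:
jog_arm(deltas=[0,0,-0.02,-0.8,-0.6,7,-1,0,0,-0.03,-1.7,-1.2,14,-1,0.02,-0.017,-0.03,-2.6,-1.8,21,-1,0.04,-0.034,-0.03,-3.4,-2.4,28,-1,0.062,-0.051,-0.02,-4.35,-3.1,36.3,-1,0.062,-0.051,-0.01,-4.35,-3.1,36.3,-1,0.062,-0.051,0.003,-4.35,-3.1,36.3,-1,0.062,-0.051,0.003,-4.35,-3.1,36.3,-1])

```text
time: 8.2
tool_pos: [0.4726, -0.3365, 0.1862]
tcp_rot: [0.541, 2.79, 0.237]
wrist_force: [0.2, -0.6, -2.1]
width: 0.299
grip_force: 40.3
```

Call:
jog_arm(deltas=[0,0,0,0,0,0,-1,0,0,0,0,0,0,-1,0,0,0,0,0,0,-1])

```text
time: 8.5
tool_pos: [0.4738, -0.3379, 0.1895]
tcp_rot: [0.54, 2.786, 0.232]
wrist_force: [0.3, -0.7, -1.6]
width: 0.298
grip_force: 40.3
```

Run:
```python
from h import *
c=snap("wrist","w4"); st=readout.read_state(); print(st["q"].round(3)); rows(S+n*.137,RT)
R0=R.from_rotvec(st["tcp_rot"]); tp=lambda p:st["tool_pos"]+R0.apply(p)
print("tip",tp([0,0,.097]),"pred tip",proj(c,tp([0,0,.097])),"pred ring",proj(c,S))
cv2.imwrite("pics/w4b.png",cv2.resize(c["color"][80:280,200:467],(800,600),interpolation=cv2.INTER_CUBIC))
```

```text
[-0.835  0.042  2.007  0.369  0.982 -2.212]
d [ 0.0008 -0.0007  0.0008] r [-0.02  0.07  0.06] norm 0.001 0.1
tip [ 0.50410751 -0.32822495  0.09784586] pred tip [321.3809545  200.40061402] pred ring [320.96410135 185.10366922]
```

View pics/w4b.png

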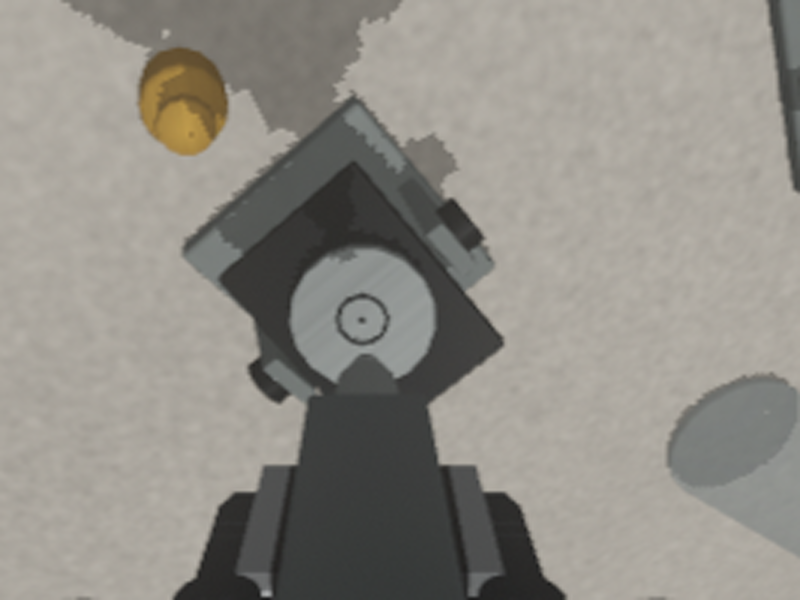

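The ring is at crop (362,320), camera (320.8,186.5), and the tip's lower edge at crop (367,353) lies just under it. The remaining error is about 1 mm in tool x and y. Approaching slowly.

Call:
jog_arm(deltas=[-0.001,-0.001,0.006,0,0,0,-1,-0.001,-0.001,0.012,0,0,0,-1,-0.001,-0.001,0.018,0,0,0,-1,-0.001,-0.001,0.024,0,0,0,-1,-0.001,-0.001,0.03,0,0,0,-1,-0.001,-0.001,0.034,0,0,0,-1,-0.001,-0.001,0.034,0,0,0,-1,-0.001,-0.001,0.034,0,0,0,-1])

```text
time: 9.35
tool_pos: [0.4842, -0.336, 0.1564]
tcp_rot: [0.542, 2.787, 0.233]
wrist_force: [0.4, 0.8, -0.6]
width: 0.304
grip_force: 40.4
```

```bash
cat > chk.py <<'E'
from h import *
import sys
c=snap("wrist",sys.argv[1]); F=[]
for i in range(4):
    read_camera("wrist"); F.append(np.array(readout.read_state()["wrist_force"]))
F=np.mean(F,0); st=readout.read_state()
print("F",F.round(2),"along n",(F@n).round(2),"height of nominal tip over S",((st["tool_pos"]-S)@n-.097).round(4)); rows(S+n*.097,RT)
R0=R.from_rotvec(st["tcp_rot"]); print("pred tip",proj(c,st["tool_pos"]+R0.apply([0,0,.097])),"ring",proj(c,S))
cv2.imwrite(f"pics/{sys.argv[1]}b.png",cv2.resize(c["color"][130:230,254:387],(800,600),interpolation=cv2.INTER_CUBIC))
E
python3 chk.py w5
```

```text
F [-0.02  0.4  -1.15] along n -1.12 height of nominal tip over S 0.0067
d [0.0014 0.0009 0.0067] r [-0.02  0.05 -0.02] norm 0.007 0.1
pred tip [321.36193537 201.18271457] ring [322.50517086 196.85629521]
```

View pics/w5b.png

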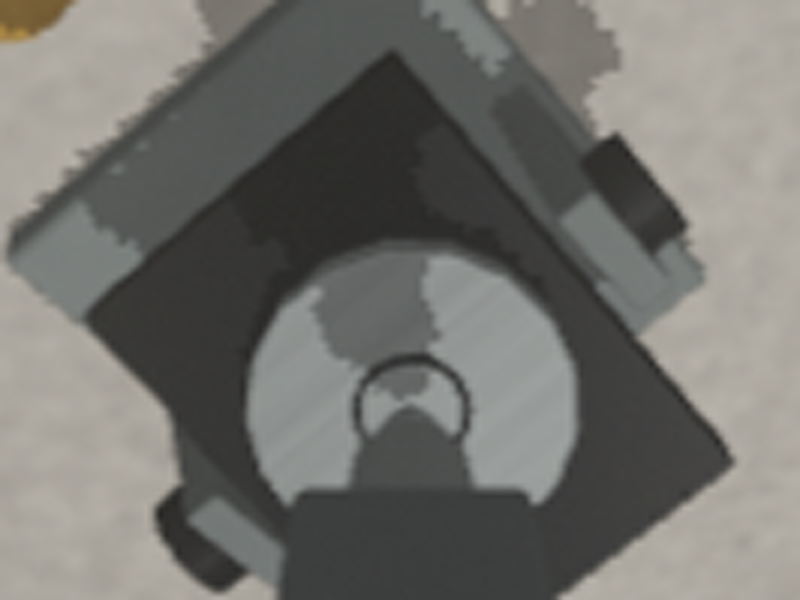

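The tip (408,405) sits over the ring centre (411,410) with about 7 mm left to go. Pressing on slowly.

Call:
jog_arm(deltas=[0,0,0.003,0,0,0,-1,0,0,0.006,0,0,0,-1,0,0,0.008,0,0,0,-1,0,0,0.01,0,0,0,-1,0,0,0.0115,0,0,0,-1,0,0,0.0115,0,0,0,-1,0,0,0.0115,0,0,0,-1,0,0,0.0115,0,0,0,-1])

```text
time: 10.4
tool_pos: [0.4878, -0.3349, 0.1458]
tcp_rot: [0.542, 2.787, 0.233]
wrist_force: [-1.8, 0.1, 0.5]
width: 0.303
grip_force: 40.5
```

```bash
python3 chk.py w6
```

```text
F [-0.93 -0.36  0.54] along n 0.83 height of nominal tip over S -0.0051
d [ 0.0012  0.0009 -0.0051] r [-0.01  0.02 -0.03] norm 0.005 0.0
pred tip [321.52278    200.39996697] ring [322.5667249  201.17234762]
```

View pics/w6b.png

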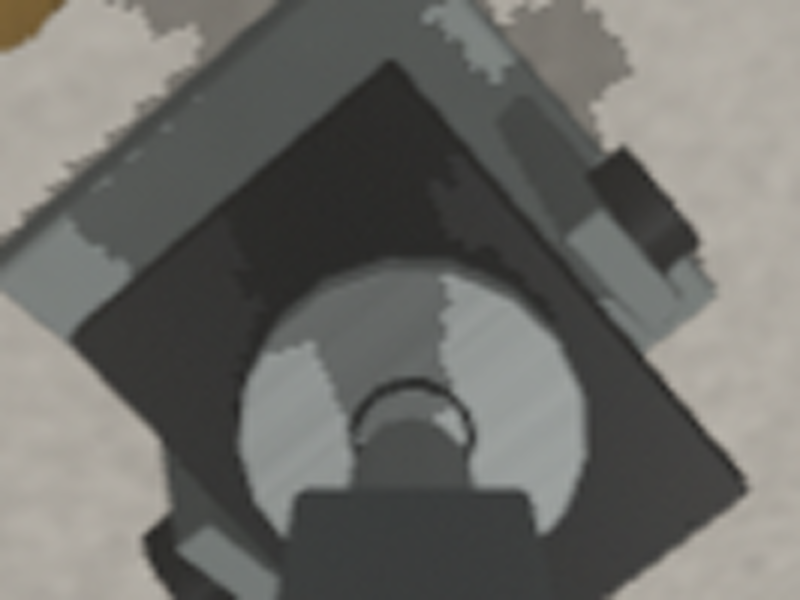

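The tip is centred in the ring, with the ring centre at about (413,438) and the ball at x = 411. It is pressed roughly 4–5 mm by both force and travel. I add 1 mm, settle and hand in.

Call:
jog_arm(deltas=[0,0,0.0005,0,0,0,-1,0,0,0.001,0,0,0,-1,0,0,0.001,0,0,0,-1,0,0,0.001,0,0,0,-1,0,0,0.001,0,0,0,-1,0,0,0.001,0,0,0,-1])

```text
time: 11.25
tool_pos: [0.4881, -0.3348, 0.1448]
tcp_rot: [0.543, 2.787, 0.233]
wrist_force: [-0.9, -0.9, 1.9]
width: 0.298
grip_force: 40.6
```

```bash
python3 chk.py w7; python3 -c "
from h import *
print(readout.read_state()['joint_vel'].round(4)); print(finish_job())"
```

```text
F [-0.98 -0.85  1.29] along n 1.61 height of nominal tip over S -0.0062
d [ 0.0012  0.0009 -0.0062] r [-0.    0.02 -0.03] norm 0.006 0.0
pred tip [321.5312033  200.44600262] ring [322.54711762 201.69338885]
[-0.001   0.0013 -0.0013 -0.0014 -0.001   0.0002]
the job is handed in; nothing more can be done
None
```

I handed the job in with the probe still gripped and its tip pressed about 6 mm into the ringed spot on the round coupon, the stage marked by the brass weight; the probe is square to the face and within about 1 mm of the ring's centre by my estimate (no verdict came back).

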